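# Shut the open parts tray and draw out the emergency-stop tray

### The arm

A 7-joint arm with a two-finger parallel gripper is mounted at the origin on the work surface. World frame = base frame: x ahead of the robot, y to its left, z up, the work surface at z = 0. Lengths are in m, angles in rad, forces in N, time in s.
With the tool pointing down it reaches from about 0.4 to 0.85 m from the base axis. Payload 10.4 kg.
Tool frame: the origin (TCP) lies midway between the tips of the shut fingers; the grasp point (between the pads) lies 19 mm behind it (r.grasp_offset is the distance from the TCP to the grasp point, in m); x points along the fingers, y is the direction in which the jaws open and shut, and the axes are right-handed (so a half turn about x gives the same grasp; the last joint's range is limited). The gripper opens to 87 mm and grips with 3 to 60 N. Pads are 19 mm wide; open, the fingers measure 117 mm over their backs; the gripper's body (75 mm by 190 mm) begins 51 mm behind the grasp point.
Start: joints at [1.286, 0.332, -0.065, 1.46, 0.022, 1.35, -0.088], TCP at [0.162, -0.604, 0.223] pointing down, gripper open.
Joint ranges: [-2.6, 2.6], [-0.5, 2.12], [-1.47, 1.34], [0.16, 2.42], [-1.27, 4.41], [0.06, 2.06], [-2.6, 2.6]. Speed limits (rad/s): [2.22, 2.22, 2.79, 2.79, 3.14, 3.14, 3.14].

### API

Orientations are given as a unit quaternion [x, y, z, w].
In Python, from bench import r, vision, close_job gives the robot as it stands. The module is installed in compiled form; this text tells all that it offers.
- The arm moves only by the shell command python3 -m pendant 'ROWS' [OPENING] [FORCE]. ROWS is text: rows parted by semicolons, each of 6 numbers parted by spaces: the shift along the tool's x, y, z in units of 0.25 m (1.0 is 0.25 m), then the turn, a rotation vector about the tool's x, y, z in units of 1.5 rad (1.0 is 1.5 rad). A call has 1 to 8 rows; each row is the pose to reach, as a shift and turn from the pose commanded when the call began, along the tool's axes at that moment; what a row does not reach only later rows make up. A row lasts 1/10 s, in which the tool goes at most 50 mm and 8.59 degrees, less where a joint would pass 70% of its speed; a pose out of reach is approached as far as the arm can. A call with a number of a shift or a turn outside -1 to 1 is refused whole. A call with a gripper value outside its range is refused whole. OPENING is the gripper command: -1 is shut, 1 is fully open, values between are in proportion, set as the call begins (- or left out, the last holds). The fingers move at their own pace and stop on an object; FORCE is the grip in N (left out, the last holds). Time passes only in rows, so rows that repeat a pose let the fingers close. It gives the time, the measured TCP pose, the force and the opening at its end, in the units of the state.
- r.read_state(): the state, without advancing time (a new reading comes with each control period).
- vision.camera(name): name is "scene" or "top" or "wrist"; returns (picture, depth): 420x560x3 uint8, blue, green, red; 420x560 float32, m along the optical axis (not along the pixel's ray), 0 where there is no reading.
- vision.get_calibration(name): a dict with "camera_matrix" (3x3 intrinsics, pixels), "k1" (the pictures are not rectified: a ray, as slopes to the right and down, at radius r is drawn at 1 + k1 r^2 times it, then the intrinsics apply), "rvec" (rotation vector, rad) and "tvec" (3), from world to camera coordinates, as OpenCV has them. Camera axes: x right, y down, z forward; pixel columns grow to the right and rows downward; lengths in m; the calibration is good to about 2 mm. A picture is of the moment at which its call begins: read the wrist's pose just before it. get_calibration takes no time and is no camera call; for the wrist camera it gives the pose at the moment of the call.
- close_job(): hands the job in, once; it reports no verdict.
The state is a dict: "time": time; "joint_positions": joint angles; "joint_vel": joint speeds; "joint_torque": joint torques, N m; "ee_pos": TCP position; "eef_rot": TCP orientation; "ft_force": force on the tool from outside, world axes, zero at the start; "torque": the same for the moment, N m; "width": finger opening in m.
Only numpy, scipy, OpenCV 4.12 (cv2) and the standard library are available. Lean on these libraries where they do the work, as an engineer would, in place of code of your own. Each camera call takes 0.05 s, during which the arm holds its last target. There are 200 camera calls.

### The job

On the panel-builder's bench three blue parts trays stand in aluminium guides and only one may be out at a time: first push the tray with the black-and-white contactor, which was left open, fully home, then hook a fingertip behind the front lip of the tray that holds the red emergency-stop button and draw it out along its rails all the way to its stop. Leave the pilot-lamp tray shut and every part lying in its own tray; pinch, lift and carry nothing, and do not disturb the other things on the bench. Finish with the hand clear of everything.

Things in the scene. Friction and masses are not known exactly. Their poses are not given: they have to be found in the camera images.
- estop_tray (a joint): How far the blue tray that holds the emergency-stop part is drawn out of its aluminium guide, in m: 0 fully home, 0.100 at its outer stop. It starts shut to within 6 mm. It slides level, towards the robot as it opens (-x of its liptop point), with about 2 N of friction, and stays where it is left.
- estop_liptop (a point): Middle of the top edge of that tray's front lip, on its inner (rear) side; moves with the tray. Axes: x along the rail in the closing direction, y across, z up. Lip plus outer front panel are 13 mm thick (outer face at x = -13 mm), 116 mm wide, 50 mm tall. Behind the lip (+x): an empty finger well, open above, 57 mm long, 90 mm wide, floor 46 mm below this point.
- estop_floor (a point): Centre of the floor of that tray's part compartment (132 x 90 mm), 127 mm behind (+x) and 46 mm below estop_liptop; same axes, moves with the tray. A 4 mm cross wall, 14 mm lower than the lip, parts it from the finger well. Tray sides end 10 mm, the guide's side rails (120 mm wide overall) 8 mm below the lip's top.
- estop_mid (a point): Centre of the loose red mushroom emergency-stop button with a square yellow collar, 42 mm across, 43 mm tall, lying in its tray.
- contactor_tray (a joint): How far the blue tray that holds the contactor part is drawn out of its aluminium guide, in m: 0 fully home, 0.100 at its outer stop. It starts pulled out by 45 to 85 mm. It slides level, towards the robot as it opens (-x of its liptop point), with about 2 N of friction, and stays where it is left.
- contactor_liptop (a point): Middle of the top edge of that tray's front lip, on its inner (rear) side; moves with the tray. Axes: x along the rail in the closing direction, y across, z up. Lip plus outer front panel are 13 mm thick (outer face at x = -13 mm), 116 mm wide, 50 mm tall. Behind the lip (+x): an empty finger well, open above, 57 mm long, 90 mm wide, floor 46 mm below this point.
- contactor_floor (a point): Centre of the floor of that tray's part compartment (132 x 90 mm), 127 mm behind (+x) and 46 mm below contactor_liptop; same axes, moves with the tray. A 4 mm cross wall, 14 mm lower than the lip, parts it from the finger well. Tray sides end 10 mm, the guide's side rails (120 mm wide overall) 8 mm below the lip's top.
- contactor_mid (a point): Centre of the loose black contactor block with a white raised top, 42 x 48 mm, 46 mm tall, lying in its tray.
- lamp_tray (a joint): How far the blue tray that holds the lamp part is drawn out of its aluminium guide, in m: 0 fully home, 0.100 at its outer stop. It starts shut to within 6 mm. It slides level, towards the robot as it opens (-x of its liptop point), with about 2 N of friction, and stays where it is left.
- lamp_liptop (a point): Middle of the top edge of that tray's front lip, on its inner (rear) side; moves with the tray. Axes: x along the rail in the closing direction, y across, z up. Lip plus outer front panel are 13 mm thick (outer face at x = -13 mm), 116 mm wide, 50 mm tall. Behind the lip (+x): an empty finger well, open above, 57 mm long, 90 mm wide, floor 46 mm below this point.
- lamp_floor (a point): Centre of the floor of that tray's part compartment (132 x 90 mm), 127 mm behind (+x) and 46 mm below lamp_liptop; same axes, moves with the tray. A 4 mm cross wall, 14 mm lower than the lip, parts it from the finger well. Tray sides end 10 mm, the guide's side rails (120 mm wide overall) 8 mm below the lip's top.
- lamp_mid (a point): Centre of the loose steel pilot-lamp head with a green lens, 36 mm across, 40 mm tall, lying in its tray.
- screwdriver: Bystander: screwdriver lying on the bench to the right of the trays, about 200 mm long; origin underneath its middle.
- tape: Bystander: yellow tape roll lying flat, 90 mm across, 19 mm tall, to the right of the trays; origin centre of underside.
- jar: Bystander: amber glass jar with black cap, 60 mm across, 75 mm tall, to the left of the trays; origin centre of underside.
- meter: Bystander: orange hand-held multimeter lying on its back, 150 x 78 x 42 mm, to the left of the trays; origin centre of underside.
Not all that is in view belongs to the job. What is shaped like the part that bears contactor_mid but pink or purple is not meant.

How it is judged:
On the way, in this order (a step that is already met when the one before it is completed fails the run):
1. the contactor tray is pushed fully home (value of joint contactor_tray below 0.005 m), for 0.2 s.
2. the emergency-stop tray is being drawn out by fingers hooked behind its lip (value of joint estop_tray above 0.02 m and contact force between the fingers and estop_tray_c6 above 0.3 N), for 0.1 s.
3. the emergency-stop tray is out at its stop (value of joint estop_tray above 0.094 m), for 0.1 s.
At the end, for the whole second after the job is handed in: The contactor tray is home (within 6 mm), the emergency-stop tray is out at its stop (within 7 mm of its 100 mm travel), the pilot-lamp tray is shut (within 12 mm), all three at rest, every part lies in its own tray, and the bystanders are within 30 mm of where they stood (value of joint contactor_tray below 0.006 m and value of joint estop_tray above 0.093 m and value of joint lamp_tray below 0.012 m and velocity of joint estop_tray between -0.01 and 0.01 m/s and velocity of joint contactor_tray between -0.01 and 0.01 m/s and velocity of joint lamp_tray between -0.01 and 0.01 m/s and not (horizontal distance between estop_mid and estop_floor above 0.07 m or z of estop_mid in the frame of estop_floor above 0.04 m) and not (horizontal distance between contactor_mid and contactor_floor above 0.07 m or z of contactor_mid in the frame of contactor_floor above 0.04 m) and not (horizontal distance between lamp_mid and lamp_floor above 0.07 m or z of lamp_mid in the frame of lamp_floor above 0.04 m) and distance of each of screwdriver, tape, jar, meter from where it was at the start of the episode below 0.03 m); the robot touches nothing.
It fails at once if the contactor and emergency-stop trays are out at the same time (value of joint estop_tray above 0.02 m and value of joint contactor_tray above 0.015 m).
It fails at once if the pilot-lamp tray is drawn out (value of joint lamp_tray above 0.02 m).
It fails at once if a part leaves or is lifted out of its tray ((horizontal distance between estop_mid and estop_floor above 0.07 m or z of estop_mid in the frame of estop_floor above 0.04 m) or (horizontal distance between contactor_mid and contactor_floor above 0.07 m or z of contactor_mid in the frame of contactor_floor above 0.04 m) or (horizontal distance between lamp_mid and lamp_floor above 0.07 m or z of lamp_mid in the frame of lamp_floor above 0.04 m)).
It fails at once if a tray front is pinched from both sides ((contact force between the fingers and estop_tray_c5 above 1 N and contact force between the fingers and estop_tray_c6 above 1 N) or (contact force between the fingers and contactor_tray_c5 above 1 N and contact force between the fingers and contactor_tray_c6 above 1 N)).
It fails at once if a bystander on the bench is moved or lifted (distance of any of screwdriver, tape, jar, meter from where it was at the start of the episode above 0.03 m).
It also fails if it takes over 48 s, if anything falls off the work surface, if the arm or the gripper's body presses on something with over 40 N, if the wrist force passes 120 N, or if a joint passes its speed limit or range.

## Working session

There is one attempt and no reset: what is moved stays moved. The work goes in short steps, Python scripts to look and compute and a shell command to move; the robot and the scene stay as the last step left them, time stands still between calls to the robot, and variables do not carry over. Pictures are saved under pics/ and viewed, about 8 in all and at most 12, crops included, and the job is handed in when it is done.

```bash
mkdir -p pics; cat > h.py <<'E'
import numpy as np,cv2
from bench import r,vision
def unproj(c,d,u,v):
    K=np.array(c["camera_matrix"],float);k=c["k1"]
    p=cv2.undistortPoints(np.array([[[u,v]]],float),K,np.array([k,0,0,0,0.]))[0,0]
    R=cv2.Rodrigues(np.array(c["rvec"],float))[0];t=np.array(c["tvec"],float).ravel()
    return R.T@(np.array([p[0]*d,p[1]*d,d])-t)
E
python3 - <<'E'
from h import *
s=r.read_state();print(s)
for n in("scene","top"):
    c=vision.get_calibration(n);p,d=vision.camera(n);cv2.imwrite(f"pics/{n}0.png",p);np.save(f"{n}0.npy",d)
    print(n,c)
E
```

```text
{'time': 0.0, 'joint_positions': array([ 1.28642375,  0.33288277, -0.0646881 ,  1.46093242,  0.02161228,
        1.34990217, -0.08849992]), 'joint_vel': array([ 1.05967450e-03, -4.94182091e-05, -3.69506836e-04, -2.17956442e-04,
        1.56588014e-04,  8.66621709e-04, -8.41050313e-04]), 'joint_torque': array([-1.40642311e-03, -6.23248744e+01,  2.36698589e-02, -3.89886475e+01,
       -6.14832784e-02,  3.98168061e-02,  1.13397164e-04]), 'ee_pos': array([ 0.16162943, -0.60334065,  0.22175136]), 'eef_rot': array([-0.70096338, -0.09278712,  0.70115237, -0.09179459]), 'ft_force': array([0.31395276, 0.07994943, 0.13664126]), 'torque': array([ 0.02207558, -0.0040442 ,  0.01658595]), 'width': 0.08688305804188669}
scene {'camera_matrix': array([[423.06669275,   0.        , 281.46484627],
       [  0.        , 423.06669275, 207.99864332],
       [  0.        ,   0.        ,   1.        ]]), 'k1': -0.009194042447313719, 'rvec': array([ 0.94046256,  2.43776944, -1.09882247]), 'tvec': array([ 0.42525799, -0.22198877,  1.4509278 ])}
top {'camera_matrix': array([[467.61231721,   0.        , 276.8096759 ],
       [  0.        , 467.61231721, 222.32990593],
       [  0.        ,   0.        ,   1.        ]]), 'k1': -0.07654271951193278, 'rvec': array([ 2.14221667, -2.19830155,  0.13040363]), 'tvec': array([0.00732612, 0.58506821, 1.23743207])}
```

View pics/top0.png

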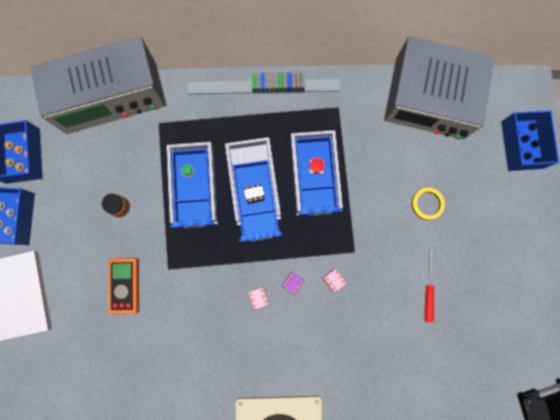

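View pics/scene0.png

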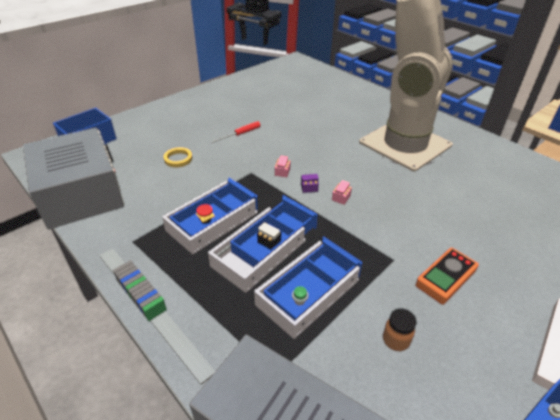

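The top view shows the pilot-lamp tray at (190,185), the contactor tray at (257,190), clearly pulled out, and the e-stop tray at (317,172). The pink and purple blocks at (258,298), (293,283) and (335,280) are decoys lying loose on the bench. I'll confirm this in one enlarged crop.

```bash
python3 - <<'E'
from h import *
p=cv2.imread("pics/top0.png")[120:260,155:355]
cv2.imwrite("pics/c0.png",cv2.resize(p,None,fx=4,fy=4,interpolation=cv2.INTER_CUBIC))
# height map in world coordinates
c=vision.get_calibration("top");d=np.load("top0.npy")
for u,v in[(100,350),(257,190),(317,165),(260,238),(320,212),(194,223)]:print(u,v,unproj(c,d[v,u],u,v).round(4))
E
```

```text
100 350 [ 2.492e-01  4.853e-01 -3.000e-04]
257 190 [0.6708 0.0433 0.0573]
317 165 [ 0.7356 -0.1203  0.0566]
260 238 [0.5413 0.0381 0.0615]
320 212 [ 0.6073 -0.1237  0.056 ]
194 223 [0.5855 0.2121 0.0621]
```

View pics/c0.png

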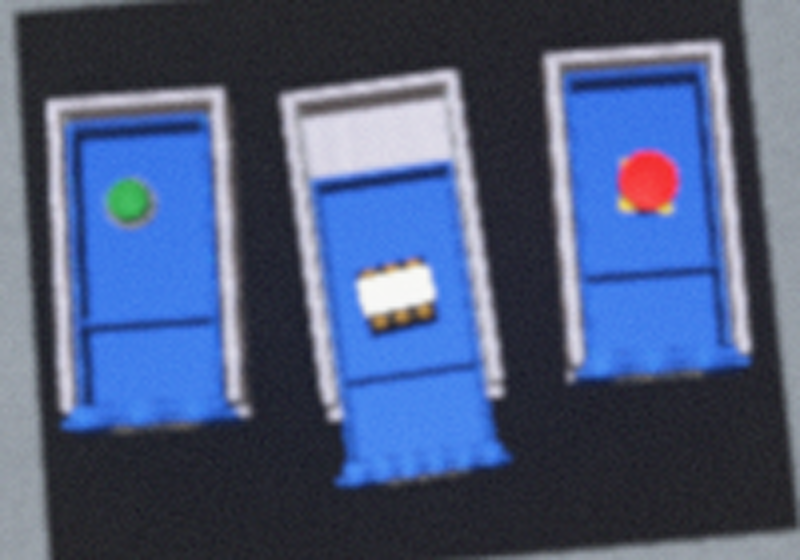

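The crop confirms it: the white-topped black contactor is in the middle tray, which is open with its lip at crop (340–508, 455–480). The red mushroom button with its yellow collar is in the right tray, with its lip at (575–745, 355–375). The green lamp is in the left tray.

```bash
python3 - <<'E'
from h import *
c=vision.get_calibration("top");d=np.load("top0.npy")
K=c["camera_matrix"];R=cv2.Rodrigues(c["rvec"])[0];t=c["tvec"]
def atz(X,Y,z):
    u,v=155+X/4,120+Y/4
    a=unproj(c,1.,u,v);o=-R.T@t;w=a-o;return (o+w*(z-o[2])/w[2])
for n,L in dict(con=[(285,97),(333,415),(455,72),(497,392)],est=[(548,57),(573,375),(720,45),(743,355)]).items():
    q=[atz(*x,.054) for x in L]
    for i in(0,2):
        e=q[i]-q[i+1];print(n,"yaw",np.degrees(np.arctan2(e[1],e[0])).round(2),np.linalg.norm(e).round(4))
    print("front mid",((q[1]+q[3])/2).round(4), "back mid",((q[0]+q[2])/2).round(4))
vs,us=np.mgrid[120:260,155:355]
P=np.array([unproj(c,d[v,u],u,v) for v,u in zip(vs.ravel(),us.ravel())])
for n,(x0,x1,y0,y1) in dict(con=(.5,.585,-.04,.12),est=(.56,.64,-.2,-.05),lamp=(.55,.63,.13,.28)).items():
    m=(P[:,0]>x0)&(P[:,0]<x1)&(P[:,1]>y0)&(P[:,1]<y1)
    A=P[m&(P[:,2]>.04)]
    print(n,"top z",np.percentile(A[:,2],[50,90,98]).round(4),len(A))
    vx,vy,cx,cy=cv2.fitLine(A[A[:,2]>.05][:,:2].astype(np.float32),cv2.DIST_HUBER,0,.01,.01).ravel()
    print(" line yaw of normal",np.degrees(np.arctan2(-vx,vy))%180,"c",cx,cy,"y range",A[:,1].min(),A[:,1].max(),"x range",A[:,0].min(),A[:,0].max())
E
```

```text
con yaw 7.59 0.2204
con yaw 5.88 0.2216
front mid [0.5878 0.0405 0.054 ] back mid [0.8072 0.0664 0.054 ]
est yaw 2.63 0.2196
est yaw 1.72 0.2147
front mid [ 0.6096 -0.1227  0.054 ] back mid [ 0.8266 -0.1145  0.054 ]
con top z [0.0595 0.0631 0.0646] 259
 line yaw of normal 6.9163666 c 0.5485008 0.03551776 y range -0.017785756222218625 0.09374245342512462 x range 0.5348940059593289 0.5839720238423706
est top z [0.0586 0.0632 0.0649] 325
 line yaw of normal 179.8324 c 0.6143062 -0.14079706 y range -0.18213039014465904 -0.062463226254672044 x range 0.603132805862472 0.6396217675355231
lamp top z [0.0566 0.0621 0.0644] 388
 line yaw of normal 1.609314 c 0.58792233 0.21656792 y range 0.1595163827047397 0.27926324011952924 x range 0.5773883653536235 0.6298161506997855
```

```bash
cat >> h.py <<'E'
from scipy.spatial.transform import Rotation as Ro
def down(yaw,k=0):
    # tool x down; tool z along yaw heading (+ k quarter turns)
    a=np.radians(yaw+90*k);z=np.array([np.cos(a),np.sin(a),0]);x=np.array([0,0,-1.]);return Ro.from_matrix(np.c_[x,np.cross(z,x),z])
def plan(pos,yaw=None,k=0):
    s=r.read_state();q=Ro.from_quat(s["eef_rot"]);q2=q if yaw is None else down(yaw,k)
    print("t",round(s["time"],2),"at",s["ee_pos"].round(4),"F",s["ft_force"].round(2),"w",round(s["width"],4))
    print("shift",(q.inv().apply(np.array(pos)-s["ee_pos"])/.25).round(3),"turn",((q.inv()*q2).as_rotvec()/1.5).round(3))
E
python3 - <<'E'
from h import *
print(Ro.from_quat(r.read_state()["eef_rot"]).as_matrix().round(3))
for k in range(4):plan([.33,-.40,.2],6.8,k)
E
```

```text
[[-0.     0.259 -0.966]
 [ 0.001 -0.966 -0.259]
 [-1.    -0.001  0.   ]]
t 0.1 at [ 0.1617 -0.6034  0.2218] F [-0.75 -0.14  0.54] w 0.087
shift [ 0.088 -0.611 -0.861] turn [-1.999e+00 -1.000e-03  0.000e+00]
t 0.1 at [ 0.1617 -0.6034  0.2218] F [-0.75 -0.14  0.54] w 0.087
shift [ 0.088 -0.611 -0.861] turn [1.143e+00 1.000e-03 1.000e-03]
t 0.1 at [ 0.1617 -0.6034  0.2218] F [-0.75 -0.14  0.54] w 0.087
shift [ 0.088 -0.611 -0.861] turn [0.095 0.    0.001]
t 0.1 at [ 0.1617 -0.6034  0.2218] F [-0.75 -0.14  0.54] w 0.087
shift [ 0.088 -0.611 -0.861] turn [-0.952 -0.001  0.001]
```

```bash
python3 -m pendant '0.05 -0.61 -0.86 0.095 0 0;0.05 -0.61 -0.86 0.095 0 0;0.05 -0.61 -0.86 0.095 0 0;0.05 -0.61 -0.86 0.095 0 0;0.05 -0.61 -0.86 0.095 0 0;0.05 -0.61 -0.86 0.095 0 0;0.05 -0.61 -0.86 0.095 0 0' -1 20; python3 -c "
from h import *
plan([.47,-.17,.2],6.8,2)"
```

```text
time: 0.8
ee_pos: [0.3317, -0.3987, 0.2099]
eef_rot: [0.706, 0.044, -0.706, 0.044]
ft_force: [-0.5, -0.2, 0.5]
width: 0.0389
t 0.8 at [ 0.3317 -0.3987  0.2099] F [-0.49 -0.24  0.5 ] w 0.0389
shift [ 0.04  -0.839 -0.662] turn [ 0.004 -0.     0.   ]
```

```bash
python3 -m pendant '0.04 -0.84 -0.66 0 0 0;0.04 -0.84 -0.66 0 0 0;0.04 -0.84 -0.66 0 0 0;0.04 -0.84 -0.66 0 0 0;0.04 -0.84 -0.66 0 0 0;0.04 -0.84 -0.66 0 0 0;0.04 -0.84 -0.66 0 0 0'; python3 -c "
from h import *
plan([.48,.028,.15],6.8,2)"
```

```text
time: 1.5
ee_pos: [0.4697, -0.1714, 0.1999]
eef_rot: [0.706, 0.043, -0.706, 0.043]
ft_force: [-0.2, -0.2, 0.1]
width: 0.0003
t 1.5 at [ 0.4697 -0.1714  0.1999] F [-0.2  -0.24  0.1 ] w 0.0003
shift [ 0.2   -0.787 -0.138] turn [ 0.002 -0.     0.   ]
```

```bash
python3 -m pendant '0.2 -0.79 -0.14 0 0 0;0.2 -0.79 -0.14 0 0 0;0.2 -0.79 -0.14 0 0 0;0.2 -0.79 -0.14 0 0 0;0.2 -0.79 -0.14 0 0 0;0.2 -0.79 -0.14 0 0 0'; python3 - <<'E'
from h import *
p,d=vision.camera("wrist");cv2.imwrite("pics/w1.png",p)
plan([.48,.028,.035],6.8,2)
E
```

```text
time: 2.1
ee_pos: [0.48, 0.0267, 0.1496]
eef_rot: [-0.706, -0.042, 0.706, -0.042]
ft_force: [0.6, -0.7, 0.3]
width: 0.0003
t 2.15 at [0.4802 0.0253 0.1499] F [ 0.91  0.26 -0.27] w 0.0003
shift [ 0.46  -0.011 -0.001] turn [-0.001  0.    -0.   ]
```

View pics/w1.png

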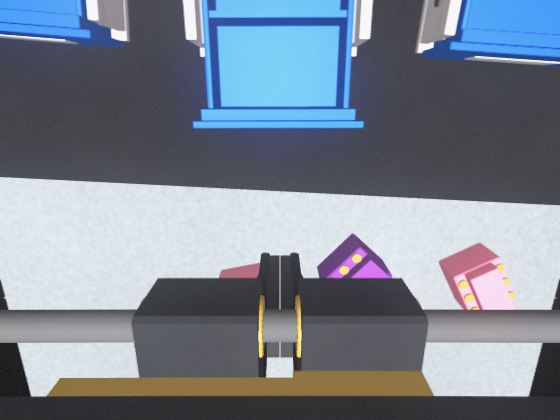

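The wrist view shows the middle tray's lip square to the hand at (193–363, 110–127), centred with the fingers at u=280. Next I'll measure it with depth.

```bash
python3 - <<'E'
from h import *
c=vision.get_calibration("wrist");p,d=vision.camera("wrist")
for u,v in [(196,125),(361,125),(278,125),(278,120),(278,113),(278,108),(278,90),(190,50),(367,50),(70,38),(120,35),(430,48),(540,58)]:print(u,v,unproj(c,d[v,u],u,v).round(4))
E
python3 -m pendant '0.46 -0.01 0 0 0 0;0.46 -0.01 0 0 0 0;0.46 -0.01 0 0 0 0;0.46 -0.01 0 0 0 0'
```

```text
196 125 [0.5383 0.0888 0.0605]
361 125 [ 0.5485 -0.0355  0.0014]
278 125 [0.5449 0.0337 0.0602]
278 120 [0.5481 0.0341 0.0596]
278 113 [0.5526 0.0346 0.0596]
278 108 [0.5557 0.035  0.055 ]
278 90 [0.5677 0.0366 0.0141]
190 50 [0.5891 0.1087 0.0021]
367 50 [ 0.6057 -0.0294  0.001 ]
70 38 [0.5827 0.1733 0.054 ]
120 35 [0.5927 0.1605 0.0079]
430 48 [ 0.6077 -0.0662  0.0339]
540 58 [ 0.6083 -0.1368  0.0461]
time: 2.6
ee_pos: [0.4786, 0.0284, 0.0338]
eef_rot: [-0.704, -0.041, 0.707, -0.041]
ft_force: [0.1, 0.2, 1.3]
width: 0.0007
```

```bash
python3 -m pendant '0 0 -0.18 0 0 0;0 0 -0.22 0 0 0;0 0 -0.26 0 0 0;0 0 -0.3 0 0 0;0 0 -0.34 0 0 0;0 0 -0.38 0 0 0;0 0 -0.4 0 0 0;0 0 -0.4 0 0 0'; python3 -c "
from h import *
plan([.48,.028,.035],6.8,2)"
```

```text
time: 3.4
ee_pos: [0.5798, 0.0424, 0.0351]
eef_rot: [0.706, 0.042, -0.706, 0.042]
ft_force: [-0.1, -0.2, -0.6]
width: 0.0005
t 3.4 at [0.5798 0.0424 0.0351] F [-0.06 -0.24 -0.64] w 0.0005
shift [0.    0.009 0.403] turn [ 0.    -0.001  0.   ]
```

```bash
python3 -m pendant '0 0 -0.02 0 0 0;0 0 -0.04 0 0 0;0 0 -0.04 0 0 0'; python3 - <<'E'
from h import *
c=vision.get_calibration("wrist");p,d=vision.camera("wrist");cv2.imwrite("pics/w2.png",p)
plan([.48,.028,.035],6.8,2)
E
```

```text
time: 3.7
ee_pos: [0.5808, 0.0425, 0.0339]
eef_rot: [-0.699, -0.041, 0.712, -0.044]
ft_force: [-41.4, -5.3, 32.3]
width: 0.0005
t 3.75 at [0.5808 0.0425 0.034 ] F [-41.05  -4.75  30.54] w 0.0002
shift [0.003 0.009 0.407] turn [ 0.001  0.012 -0.001]
```

View pics/w2.png

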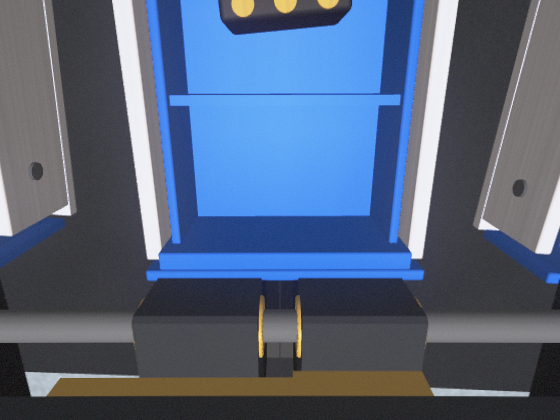

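The tray is hard against its stop: about 41 N of reaction with no further travel, and the front panel flush with the guide ends at (115–455, 265). Now I'll back off straight, then rise.

```bash
python3 -m pendant '0 0 0.02 0 0 0;0 0 0.06 0 0 0;0 0 0.2 0 0 0;-0.2 0 0.2 0 0 0;-0.4 0 0.2 0 0 0;-0.4 0 0.2 0 0 0;-0.4 0 0.2 0 0 0'; python3 - <<'E'
from h import *
plan([.555,-.124,.14],2.2,2)
E
```

```text
time: 4.45
ee_pos: [0.5402, 0.0372, 0.1365]
eef_rot: [0.707, 0.042, -0.705, 0.042]
ft_force: [-0.9, -0.6, -1.6]
width: 0.0005
t 4.45 at [0.5402 0.0372 0.1365] F [-0.87 -0.58 -1.6 ] w 0.0005
shift [-0.014  0.647  0.018] turn [ 0.054 -0.002 -0.001]
```

```bash
python3 -m pendant '-0.01 0.65 0.02 0.054 0 0;-0.01 0.65 0.02 0.054 0 0;-0.01 0.65 0.02 0.054 0 0;-0.01 0.65 0.02 0.054 0 0;-0.01 0.65 0.02 0.054 0 0;-0.01 0.65 0.02 0.054 0 0'; python3 - <<'E'
from h import *
c=vision.get_calibration("wrist");p,d=vision.camera("wrist");cv2.imwrite("pics/w3.png",p);np.save("w3.npy",d)
import pickle;pickle.dump(c,open("w3c.pkl","wb"))
plan([.555,-.124,.14],2.2,2)
# contactor lip and the estop lip columns: heights>0.055 along central columns
for u in(200,240,278,320,360):
    P=[unproj(c,d[v,u],u,v) for v in range(0,270)]
    L=[(v,*q.round(4)) for v,q in enumerate(P) if .052<q[2]<.07 and q[0]<.64]
    if L:print(u,L[0],L[-1])
E
```

```text
time: 5.05
ee_pos: [0.5533, -0.1233, 0.1366]
eef_rot: [-0.707, -0.014, 0.707, -0.013]
ft_force: [0.4, 1.1, -0.8]
width: 0.0006
t 5.1 at [ 0.5535 -0.1226  0.1369] F [ 0.37 -0.11  0.08] w 0.0005
shift [-0.012  0.006 -0.006] turn [0.001 0.001 0.001]
200 (88, np.float64(0.6399), np.float64(-0.0689), np.float64(0.0526)) (145, np.float64(0.6045), np.float64(-0.0693), np.float64(0.0594))
240 (124, np.float64(0.6186), np.float64(-0.0949), np.float64(0.0546)) (144, np.float64(0.6064), np.float64(-0.0957), np.float64(0.0611))
278 (124, np.float64(0.6199), np.float64(-0.1198), np.float64(0.0588)) (144, np.float64(0.6073), np.float64(-0.1203), np.float64(0.0599))
320 (123, np.float64(0.6214), np.float64(-0.1471), np.float64(0.0558)) (143, np.float64(0.609), np.float64(-0.1477), np.float64(0.0595))
360 (123, np.float64(0.6227), np.float64(-0.1725), np.float64(0.0591)) (143, np.float64(0.6101), np.float64(-0.1737), np.float64(0.0597))
```

View pics/w3.png

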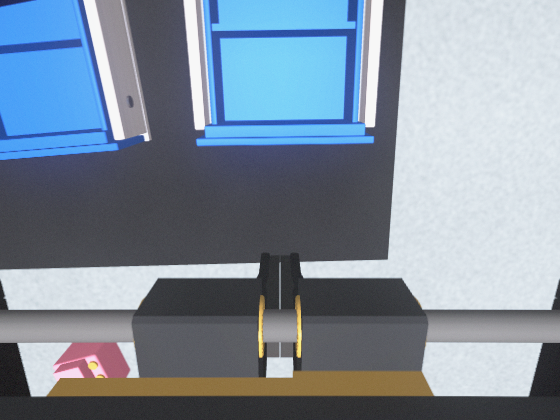

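The e-stop tray is square to the hand, with its lip at (197–373, 124–144) centred at u≈285, and the well open behind it. From depth, the lip's inner side is at x≈0.620, so I'll enter the well at x≈0.645.

```bash
python3 -m pendant '-0.01 0 -0.2 -0.005 0 0;-0.01 0 -0.37 -0.005 0 0;-0.01 0 -0.37 -0.005 0 0;-0.01 0 -0.37 -0.005 0 0'; python3 -c "
from h import *
plan([.645,-.122,.035],2.6,2)"
```

```text
time: 5.5
ee_pos: [0.6463, -0.1185, 0.139]
eef_rot: [-0.706, -0.018, 0.707, -0.017]
ft_force: [-0.0, -0.3, 0.2]
width: 0.0003
t 5.5 at [ 0.6463 -0.1185  0.139 ] F [-0.04 -0.31  0.22] w 0.0003
shift [0.416 0.015 0.005] turn [0.002 0.001 0.001]
```

```bash
python3 -m pendant '0.15 0.015 0 0 0 0;0.28 0.015 0 0 0 0;0.36 0.015 0 0 0 0;0.42 0.015 0 0 0 0;0.42 0.015 0 0 0 0'; python3 -c "
from h import *
plan([.645,-.122,.035],2.6,2)"
```

```text
time: 6.0
ee_pos: [0.6446, -0.1243, 0.0335]
eef_rot: [-0.706, -0.017, 0.708, -0.016]
ft_force: [-0.1, -0.1, -0.7]
width: 0.0005
t 6.0 at [ 0.6446 -0.1243  0.0335] F [-0.06 -0.14 -0.73] w 0.0005
shift [-0.006 -0.009 -0.002] turn [0.001 0.002 0.   ]
```

```bash
python3 -m pendant '0 0 0.04 0 0 0;0 0 0.08 0 0 0;0 0 0.12 0 0 0;0 0 0.16 0 0 0;0 0 0.2 0 0 0;0 0 0.24 0 0 0;0 0 0.28 0 0 0;0 0 0.32 0 0 0' && python3 -m pendant '0 0 0.04 0 0 0;0 0 0.08 0 0 0;0 0 0.1 0 0 0'; python3 -c "
from h import *
plan([.53,-.127,.035],2.6,2)"
```

```text
time: 6.8
ee_pos: [0.5656, -0.1289, 0.0351]
eef_rot: [0.707, 0.016, -0.707, 0.016]
ft_force: [3.5, -1.5, 1.8]
width: 0.0004
time: 7.1
ee_pos: [0.5401, -0.13, 0.0348]
eef_rot: [-0.707, -0.016, 0.707, -0.016]
ft_force: [1.7, -1.4, -0.4]
width: 0.0005
t 7.1 at [ 0.5401 -0.13    0.0348] F [ 1.71 -1.39 -0.37] w 0.0005
shift [-0.001 -0.014  0.04 ] turn [ 0.     0.001 -0.   ]
```

```bash
python3 -m pendant '0 0 0.02 0 0 0;0 0 0.04 0 0 0;0 0 0.06 0 0 0;0 0 0.06 0 0 0'; python3 -c "
from h import *
plan([.53,-.127,.035],2.6,2)"
```

```text
time: 7.5
ee_pos: [0.5349, -0.1298, 0.0365]
eef_rot: [0.714, 0.017, -0.7, 0.017]
ft_force: [41.2, -1.9, -31.4]
width: 0.0006
t 7.5 at [ 0.5349 -0.1298  0.0365] F [ 41.2   -1.86 -31.42] w 0.0006
shift [ 0.006 -0.012  0.019] turn [ 0.001 -0.013 -0.   ]
```

It's at the stop: 41 N, with the lip at x≈0.525, about 95 mm from where it started. Easing off the lip into the middle of the well, then rising out.

```bash
python3 -m pendant '0 0 -0.03 0 0 0;0 0 -0.06 0 0 0;0 0 -0.1 0 0 0;0 0 -0.1 0 0 0;-0.15 0 -0.1 0 0 0;-0.35 0 -0.1 0 0 0;-0.55 0 -0.1 0 0 0;-0.7 0 -0.1 0 0 0' && python3 -m pendant '0 0 0.25 0 0 0;0 0 0.5 0 0 0;0 0 0.5 0 0 0;0 0 0.5 0 0 0'; python3 - <<'E'
from h import *
p,d=vision.camera("top");c=vision.get_calibration("top");cv2.imwrite("pics/t4.png",p)
s=np.load("top0.npy")
w=cv2.imread("pics/top0.png");cv2.imwrite("pics/t4.png",cv2.resize(p[100:330,80:460],None,fx=2,fy=2))
p,d=vision.camera("wrist");c=vision.get_calibration("wrist");cv2.imwrite("pics/w4.png",p)
for u in range(60,500,40):
    L=[(v,*q.round(4)) for v in range(0,270) for q in[unproj(c,d[v,u],u,v)] if .052<q[2]<.07]
    if L:print(u,L[0],L[-1])
plan([.53,-.127,.035],2.6,2)
E
```

```text
time: 8.3
ee_pos: [0.5515, -0.129, 0.2132]
eef_rot: [0.708, 0.016, -0.706, 0.017]
ft_force: [1.2, -0.5, 1.2]
width: 0.0007
time: 8.7
ee_pos: [0.4235, -0.1357, 0.2101]
eef_rot: [-0.706, -0.015, 0.707, -0.016]
ft_force: [0.5, 0.1, -0.2]
width: 0.0006
220 (77, np.float64(0.5225), np.float64(-0.0828), np.float64(0.0599)) (93, np.float64(0.5102), np.float64(-0.0828), np.float64(0.0603))
260 (77, np.float64(0.524), np.float64(-0.115), np.float64(0.0591)) (93, np.float64(0.5117), np.float64(-0.1154), np.float64(0.0595))
300 (77, np.float64(0.5255), np.float64(-0.1474), np.float64(0.0592)) (92, np.float64(0.514), np.float64(-0.1481), np.float64(0.0604))
340 (76, np.float64(0.5278), np.float64(-0.1799), np.float64(0.0586)) (92, np.float64(0.5156), np.float64(-0.1811), np.float64(0.0582))
t 8.8 at [ 0.4264 -0.1351  0.2103] F [0.81 0.76 0.11] w 0.0007
shift [ 0.701 -0.014 -0.415] turn [-0.    -0.    -0.001]
```

View pics/t4.png

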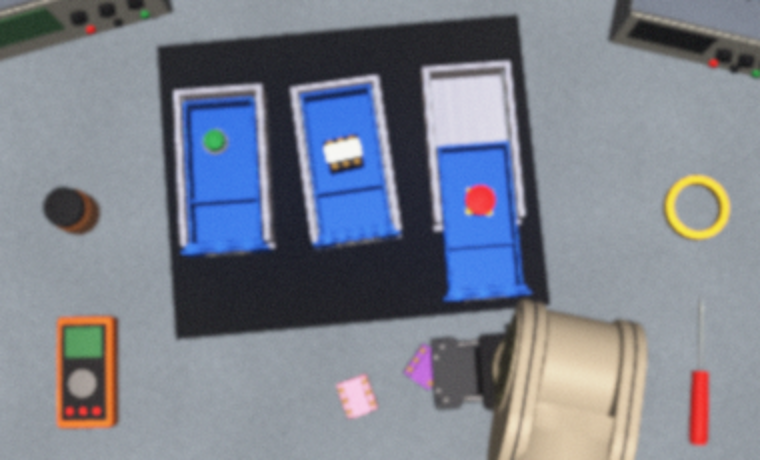

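View pics/w4.png

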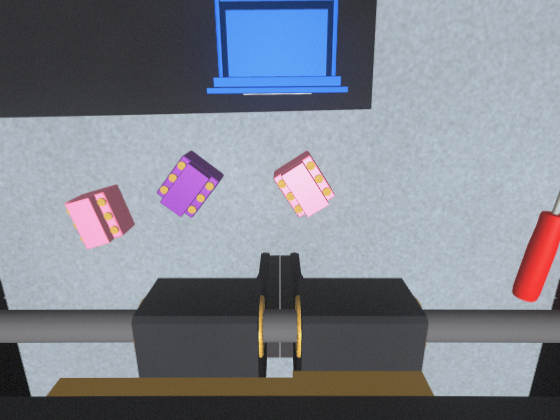

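The final pictures show the contactor tray shut, the e-stop tray out with its lip at x≈0.525, the lamp tray shut and every part in its tray. The bystanders haven't moved and the hand is clear at z=0.21.

```bash
python3 -c "
from bench import close_job
print(close_job())"
```

```text
the job is handed in; nothing more can be done
None
```

I pushed the contactor tray home with shut fingers on its front face. I then hooked the fingers behind the e-stop tray's lip, drew it out to its stop, backed off the lip and lifted clear. The job was handed in at about 8.8 s of the 48 s.

**Contactor tray:** it met a hard stop with about 41 N of reaction and no further travel. The last pictures show it flush in its guide.

**E-stop tray:** it also stopped hard at about 41 N. Wrist-camera depth put its lip at x≈0.620 before and x≈0.525 after, about 95 mm of travel on top of its unknown initial opening of up to 6 mm. After I withdrew, the lip was still where it stopped, to within about 1 mm.

**Everything else:** the lamp tray is shut, every part is in its own tray and nothing visible on the bench had moved. The hand is at z=0.21 m, with force readings at noise level.

No check failed or disagreed. The joint values themselves could not be read directly, so "home" and "at its stop" rest on the force stops and the pictures.

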